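Unlock the tool locker and hold the latch open

TASK

Please unlock the grey steel tool locker for me: take the larger, round-headed key out of the wooden key block and push it fully home into the lock on top of the locker, working it past the stiff pins. Then turn it a quarter turn clockwise, seen from above, until the lid springs up, and finish while still gripping the key and keeping it turned and fully in against the spring of the lock, so that the latch stays drawn back while I lift the lid. Leave the small square-headed key in the block.

Things in the scene. Friction and masses are not known exactly. Their poses are not given: they have to be found in the camera images.
- locker_key_head (a point): Middle of the large key's head; the key stands upright in an end slot of the block. Round black head 34 mm across, 10 mm thick; steel collar 21 mm across with its underside 27 mm below this point (on the block's top); then a steel blade 12 wide, 4 thick, 30 mm long with rounded end. x along the width of head and blade, y through the thickness, z up. Fits either way round. 45 g.
- small_key_head (a point): Middle of the head of the small key, which stays where it is, in the other end slot, 90 mm from the large key: square black head 20 mm wide, 18 mm high, 8 mm thick, its middle 20 mm above the block's top.
- key_block: Fixed hardwood block 150 mm long along its y, 55 mm wide along its x, 45 mm high; origin in the middle of its underside. Three slots in a row at y = -45, 0 and +45 mm, each 14.5 mm along x, 6.5 mm along y, 38 mm deep; the middle one is empty. The keys' widths lie along the block's x, across the row.
- lock_face (a point): Centre of the keyway's mouth in the face of the lock, an upright brass cylinder 27 mm across; face 83 mm above the bench. Axes are the locker's and do not turn: z up, x from its front (nearer the robot) to its back. Unturned, the keyway lies along x: 13.4 mm along x, 5.2 mm along y, 36 mm deep, mouth bevelled 2.5 mm wider all round. Key fully home: collar on this face, head's middle 27 mm above this point.
- locker: Fixed grey steel locker, 80 mm high; origin on the bench right under the lock, axes as lock_face. It reaches 40 mm in front of the lock, 195 mm behind it, 90 mm to each side. The lock stands in the fixed front strip of its top. Carrying handles on both sides.
- cylinder (a joint): Turn of the lock: 0 unturned, growing clockwise seen from above to a stop at 1.57 rad; a spring drives it back, 0.02 N m at first, 0.1 at the stop; the key has 0.1 to 0.15 rad of play. Two stiff spring wafers catch the key 3 to 12 and 18 to 25 mm in: 10 to 20 N passes them, more off centre; easing back 1 mm and rocking it a few degrees helps. The lower one bars turning until passed.
- lid_edge (a point): Middle of the front edge of the lid, which lies behind the fixed strip, from 46 mm behind the lock's axis to its hinge at the locker's back. Shut, this point is 80 mm above the bench, level with the locker's top; a latch bolt that the lock draws back holds it. When the lock is at about 1.0 rad a spring lifts this edge by some 22 mm.
Things that resemble listed ones, but are neither listed nor needed, are in the scene too. Leave any orange or red look-alike of the part that bears locker_key_head alone.

How it is judged (in metres and radians):
On the way, in this order (a step that is already met when the one before it is completed fails the run):
1. the large key fully home in the lock, the lock still unturned (horizontal distance between locker_key_head and lock_face below 0.006 m and z of locker_key_head in the frame of lock_face below 0.0295 m and value of joint cylinder below 0.3 rad), for 0.1 s.
2. the lock turned and the lid sprung up (value of joint cylinder above 1.2 rad and z of lid_edge in the frame of lock_face above 0.009 m), for 0.2 s.
At the end, for the whole second after the job is handed in: At the end the robot still grips the large key, which is within 3.5 mm of fully home and upright in the lock (head within 6 mm of the lock's axis), the lock is held turned by at least 1.2 rad (69 degrees) and the lid's front edge has sprung up by more than 12 mm; the small key is still in its slot (all of step 2 and horizontal distance between locker_key_head and lock_face below 0.006 m and z of locker_key_head in the frame of lock_face below 0.0305 m and contact force between the fingers and locker_key above 2 N); the arm keeps its last pose, push and grip.
It fails at once if the small key pulled out of its slot or knocked over (distance of small_key_head from where it was at the start of the episode above 0.012 m).
It also fails if it takes over 72 s, if anything falls off the work surface, if the arm or the gripper's body presses on something with over 40 N, if the wrist force passes 120 N, or if a joint passes its speed limit or range.

ROBOT

A 6-joint arm with a two-finger parallel gripper is mounted at the origin on a cart in front of the work surface, level with it; the furniture and walls round the work are solid. World frame = base frame: x ahead of the robot, y to its left, z up, the work surface at z = 0. Lengths are in mm, angles in rad, forces in N, time in s.
With the tool pointing down it reaches from about 400 to 825 mm from the base axis. Payload 7 kg.
Tool frame: the origin (TCP) lies at the very end of the fingers, on their centre line; the grasp point (between the pads) lies 19 mm behind it; z points along the fingers, y is the line along which they close (so a half turn about z gives the same grasp; the last joint's range is limited). The gripper opens to 88 mm and grips with 3 to 60 N. Pads are 19 mm wide; open, the fingers measure 130 mm over their backs; the gripper's body (78 mm by 193 mm) begins 47 mm behind the grasp point.
Start: joints at [1.412, 0.359, 0.012, 0, -1.224, -0.288], TCP at [291.66, 608.711, 226.561] pointing down, gripper open.
Joint ranges: [-3.07, 3.07], [-1.43, 2.12], [-1.02, 1.25], [-3.03, 1.67], [-3.05, -0], [-3.03, 3.03]. Speed limits (rad/s): [2.39, 2.39, 3.01, 3.14, 3.14, 3.14].

INTERFACE

Orientations are given as a unit quaternion [x, y, z, w].
In Python, from plant import bot gives the robot as it stands. Calls block until the motion is done:
- bot.move_ptp(position, orientation): joint-space move of the TCP to a pose.
- bot.line_to(position, velocity=150, ori=None): straight line of the TCP; ori=None keeps the orientation; velocity is the mean speed in mm/s.
- bot.move_joints(angles): joint-space move.
- bot.move_gripper(opening, force=None): finger opening in mm; force is the grip in N (None keeps the last); returns when the fingers have stopped.
- bot.pause(seconds).
- bot.solve_ik(position, orientation): joint angles nearest the present ones, or None.
- bot.read_state(): the state.
- bot.camera(name): name is "scene" or "top" or "wrist"; returns the picture (384x512x3 uint8, red, green, blue); there is no depth.
- bot.get_calibration(name): a dict with "fx", "fy", "cx", "cy" (pixels), "view" (4x4, takes a point from world to camera coordinates); the wrist camera has in their place "T_tool_cam" (4x4, takes a point from camera to tool coordinates, whose origin is the TCP and whose axes are the flange's). Camera axes: x right, y up, looking along -z (the intrinsics and any distortion apply to the point x, -y, -z); pixel columns grow to the right and rows downward; lengths in mm; the calibration is good to about 2 mm. A picture is of the moment at which its call begins: read the wrist's pose just before it. get_calibration takes no time and is no camera call.
A pose or a line that the arm cannot do raises bot.Unreachable and nothing moves.
- bot.close_job(): hands the job in; it is judged then, once.
The state is a dict: "t": time; "joint_pos": joint angles; "qvel": joint speeds; "tau": joint torques, N m; "tcp_pos": TCP position; "eef_rot": TCP orientation; "contact_force": force on the tool from outside, world axes, zero at the start; "moment": the same for the moment, N m; "width": finger opening in mm; "finger_force": force on a finger pad.
Only numpy, scipy, OpenCV 4.12 (cv2) and the standard library are available. Lean on these libraries where they do the work, as an engineer would, in place of code of your own. Each camera call takes 0.05 s, during which the arm holds its last target. There are 200 camera calls.

## Working session

There is one attempt and no reset: what is moved stays moved. The work goes in short steps, each a Python script; the robot and the scene stay as the last script left them, time stands still between calls to the robot, and variables do not carry over. Pictures are saved under pics/ and viewed, at most 10 in all, crops included, and the job is handed in when it is done.

```bash
ls; mkdir -p pics
python3 - <<'E'
from plant import bot
import cv2,numpy as np
for n in("scene","top"):
    im=bot.camera(n); cv2.imwrite(f"pics/{n}0.png",im[...,::-1]); c=bot.get_calibration(n); print(n,{k:np.round(v,3).tolist() if k!="note" else v for k,v in c.items()})
a=cv2.imread("pics/scene0.png");b=cv2.imread("pics/top0.png")
print(bot.get_calibration("wrist"));print(bot.read_state())
E
```

```text
pics
scene {'fx': 402.265, 'fy': 402.265, 'cx': 259.689, 'cy': 189.905, 'view': [[0.888, -0.459, -0.003, -433.462], [0.184, 0.351, 0.918, -259.969], [-0.421, -0.816, 0.396, -507.703], [0.0, 0.0, 0.0, 1.0]]}
top {'fx': 361.185, 'fy': 361.185, 'cx': 250.134, 'cy': 184.651, 'view': [[-0.018, -1.0, -0.004, 200.906], [0.998, -0.019, 0.064, -562.27], [-0.064, -0.003, 0.998, -901.175], [0.0, 0.0, 0.0, 1.0]]}
{'fx': 345.55743833317905, 'fy': 345.55743833317905, 'cx': 261.3851537036528, 'cy': 190.79354558359194, 'T_tool_cam': array([[-6.33918070e-04,  9.69399882e-01,  2.45486185e-01,
         6.57827579e+01],
       [ 9.99999792e-01,  6.44424764e-04,  3.75281734e-05,
        -6.77357899e-01],
       [-1.21817570e-04,  2.45486158e-01, -9.69400088e-01,
        -1.57427300e+02],
       [ 0.00000000e+00,  0.00000000e+00,  0.00000000e+00,
         1.00000000e+00]])}
{'t': 0.1, 'joint_pos': array([ 1.41209840e+00,  3.59301463e-01,  1.11521951e-02, -2.70236244e-04,
       -1.22409682e+00, -2.88070529e-01]), 'qvel': array([ 0.00050671, -0.00310636,  0.0011033 ,  0.00123673, -0.00065916,
        0.0007815 ]), 'tau': array([-2.73590602e-03, -5.84161127e+01,  2.93753529e+01,  7.01564088e+00,
        1.02105516e-02, -4.75829825e-05]), 'tcp_pos': array([291.50345001, 608.33305189, 225.73294848]), 'eef_rot': array([ 9.75142866e-01, -2.21575830e-01, -7.99224259e-05,  7.31575462e-04]), 'contact_force': array([ 0.15377855,  0.8555283 , -0.60293031]), 'moment': array([ 0.0215217 , -0.04375003,  0.04325769]), 'finger_force': 0.0, 'width': 87.66235105116726}
```

View pics/top0.png

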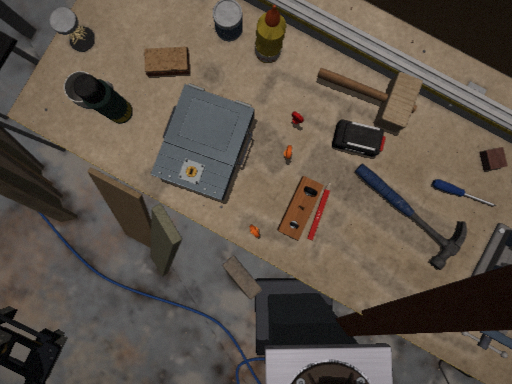

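View pics/scene0.png

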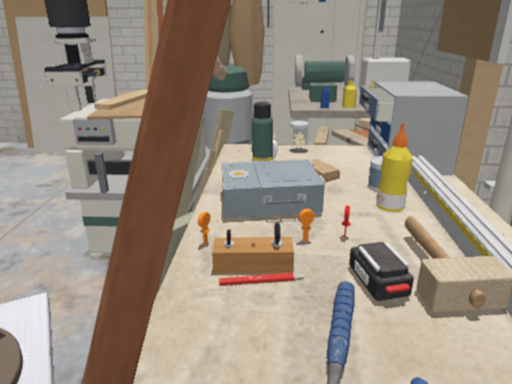

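The top view shows the lock on the locker at about (191,172) and the block at (300,208). The black large key is probably at (311,190) and the small one at (293,225). Orange look-alikes are at (289,152) and (255,231), with a red one at (297,118). The scene view also shows a brown slanted beam on the robot's right, so I'll locate it along with the targets.

```bash
cat > h.py <<'E'
import numpy as np, cv2
from plant import bot
from scipy.spatial.transform import Rotation as R
def ray(n,uv,st=None):
    c=bot.get_calibration(n)
    d=np.array([(uv[0]-c["cx"])/c["fx"],-(uv[1]-c["cy"])/c["fy"],-1.])
    if n=="wrist":
        T=np.eye(4);T[:3,:3]=R.from_quat(st["eef_rot"]).as_matrix();T[:3,3]=st["tcp_pos"];M=T@c["T_tool_cam"]
    else: M=np.linalg.inv(c["view"])
    return M[:3,3],M[:3,:3]@d
def plane(n,uv,z,st=None):
    o,d=ray(n,uv,st); return o+d*(z-o[2])/d[2]
def cross(a,b):
    (o,d),(p,e)=a,b
    s=np.linalg.lstsq(np.c_[d,-e],p-o,rcond=None)[0]; A=o+d*s[0];B=p+e*s[1]
    return (A+B)/2,np.linalg.norm(A-B)
def q(yaw): # tool down, closing axis (tool y) at angle yaw from world y
    return (R.from_euler('z',yaw)*R.from_quat([1,0,0,0])).as_quat()
E
python3 - <<'E'
from h import *
np.set_printoptions(precision=1,suppress=True)
print("lock",plane("top",(191,172),83)); print("locker corners",[plane("top",p,80) for p in((185,85),(254,105),(155,178),(222,198))])
for p in((314,177),(322,181),(278,233),(299,241)): print("block",plane("top",p,45))
for a,b in(((311,190),(277,235)),((293,225),(228,238))): print(cross(ray("top",a),ray("scene",b)),plane("top",a,70))
# beam
o,_=ray("top",(0,0));n1=np.cross(ray("top",(343,328))[1],ray("top",(512,295))[1])
p,_=ray("scene",(0,0));n2=np.cross(ray("scene",(202,0))[1],ray("scene",(117,384))[1])
d=np.cross(n1,n2);d/=np.linalg.norm(d)
x=np.linalg.lstsq(np.array([n1/np.linalg.norm(n1),n2/np.linalg.norm(n2)]),[n1@o/np.linalg.norm(n1),n2@p/np.linalg.norm(n2)],rcond=None)[0]
print("beam",x,d)
for n in("top","scene"):
  im=cv2.imread(f"pics/{n}0.png"); c=im[165:250,240:340] if n=="top" else im[200:300,190:320]
  cv2.imwrite(f"pics/{n}c.png",cv2.resize(c,None,fx=6,fy=6,interpolation=cv2.INTER_CUBIC)[:600,:800])
E
```

```text
lock [594.4 330.1  83. ]
locker corners [array([806.4, 343.5,  80. ]), array([754. , 177.5,  80. ]), array([582. , 416.4,  80. ]), array([531.5, 257.6,  80. ])]
block [580.2  32.1  45. ]
block [569.9  12.7  45. ]
block [444.2 124.4  45. ]
block [423.9  73.5  45. ]
(array([547.2,  43.9,  65.3]), np.float64(0.1524097435339523)) [547.   44.6  70. ]
(array([465.2,  88. ,  58.2]), np.float64(3.139675270302899)) [464.3  90.   70. ]
beam [ 196.1 -138.8  -55.9] [-0.3 -0.1 -0.9]
```

Run:
```python
import cv2,numpy as np
s=cv2.imread("pics/scene0.png");t=cv2.imread("pics/top0.png")
a=cv2.resize(s[60:260,180:313],(400,600),interpolation=2);b=cv2.resize(t[130:330,60:193],(400,600),interpolation=2)
cv2.imwrite("pics/boards.png",np.hstack([a,b]))
```

```text
(no output)
```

View pics/boards.png

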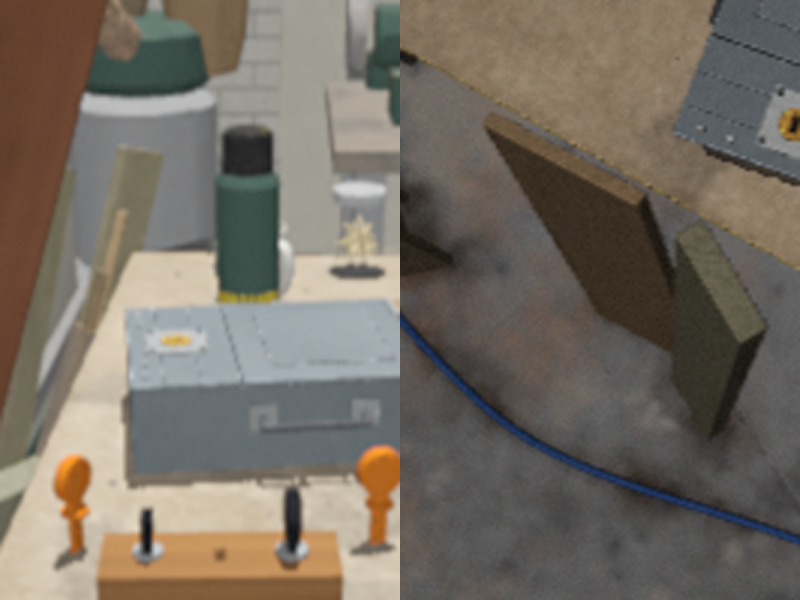

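Left is the scene crop: keys upright, large one at crop (291,525), and a thermos behind the locker. Right is the top crop: two boards lean against the bench's left-front edge. I'll get their height before sweeping past.

Run:
```python
from h import *
np.set_printoptions(precision=0,suppress=True)
for a,b in(((163,207),(231,110)),((160,205),(220,110)),((140,198),(220,130)),((88,168),(222,130))): print(cross(ray("top",a),ray("scene",b)))
for z in(0,100,200,300,400,500): # beam centre per height: scene/top rays intersect planes
  print(z,[plane("scene",p,z)[:2] for p in((85,384),(150,384),(112,270),(178,270))],[plane("top",p,z)[:2] for p in((343,328),(430,310),(512,295))])
st=bot.read_state();print(R.from_quat(st["eef_rot"]).as_matrix())
for p,yaws in(([547,44,260],(28,-152)),([594,330,260],(72,-108,-18,162))):
  for y in yaws:
    j=bot.solve_ik(np.array(p,float),q(np.radians(y-180)));print(p,y,None if j is None else np.round(j,2))
```

```text
(array([547., 340., 246.]), np.float64(77.92377930163501))
(array([539., 353., 242.]), np.float64(51.46763363090622))
(array([557., 410., 180.]), np.float64(55.639062970098124))
(array([621., 540., 140.]), np.float64(43.14589976553939))
0 [array([191., -79.]), array([ 266., -118.]), array([263., 172.]), array([374., 114.])] [array([199., -38.]), array([ 240., -260.]), array([ 274., -469.])]
100 [array([ 198., -180.]), array([ 256., -210.]), array([253.,  14.]), array([339., -31.])] [array([232., -14.]), array([ 269., -212.]), array([ 299., -399.])]
200 [array([ 204., -281.]), array([ 245., -303.]), array([ 243., -145.]), array([ 303., -176.])] [array([265.,  11.]), array([ 297., -164.]), array([ 324., -329.])]
300 [array([ 210., -382.]), array([ 234., -395.]), array([ 233., -303.]), array([ 268., -321.])] [array([298.,  35.]), array([ 326., -116.]), array([ 349., -259.])]
400 [array([ 217., -483.]), array([ 224., -487.]), array([ 223., -461.]), array([ 233., -466.])] [array([331.,  59.]), array([354., -68.]), array([ 374., -188.])]
500 [array([ 223., -584.]), array([ 213., -579.]), array([ 213., -620.]), array([ 198., -611.])] [array([364.,  83.]), array([383., -20.]), array([ 399., -118.])]
[[ 1. -0. -0.]
 [-0. -1. -0.]
 [ 0.  0. -1.]]
[547, 44, 260] 28 [ 0.  0. -0.  0. -1. -2.]
[547, 44, 260] -152 [ 0.  0. -0.  0. -1.  2.]
[594, 330, 260] 72 [ 1.  0.  0.  0. -1. -1.]
[594, 330, 260] -108 [ 1.  0.  0.  0. -1.  2.]
[594, 330, 260] -18 [ 1.  0.  0.  0. -1. -3.]
[594, 330, 260] 162 [ 1.  0.  0.  0. -1.  0.]
```

```bash
sed -i 's/# tool down.*/# tool down, tool x at world angle yaw (tool y at yaw-90)/' h.py
python3 - <<'E'
from h import *
np.set_printoptions(precision=2,suppress=True)
for p,yaws in(([547,44,260],(118,-62)),([594,330,260],(162,72,-18,-108))):
  for y in yaws:
    j=bot.solve_ik(np.array(p,float),q(np.radians(y)));print(p,y,j)
im=cv2.imread("pics/top0.png");print(im[310,440],im[300,480],im[300,290])
E
```

```text
[547, 44, 260] 118 None
[547, 44, 260] -62 [ 0.44  0.13 -0.22  0.   -1.22  0.05]
[594, 330, 260] 162 [ 0.79  0.35  0.07  0.   -1.3  -2.68]
[594, 330, 260] 72 [ 0.79  0.35  0.07  0.   -1.3   2.03]
[594, 330, 260] -18 [ 0.79  0.35  0.07  0.   -1.3   0.46]
[594, 330, 260] -108 [ 0.79  0.35  0.07  0.   -1.3  -1.11]
[ 6 11 19] [13 13 25] [26 27 26]
```

```bash
python3 - <<'E'
from h import *
np.set_printoptions(precision=2,suppress=True)
s=bot.read_state(); bot.line_to(s["tcp_pos"]+[0,0,140],200)
bot.move_ptp(np.array([594,330,260.]),q(np.radians(-18)))
s=bot.read_state();im=bot.camera("wrist");cv2.imwrite("pics/w_lock.png",im[...,::-1]);np.save("s_lock.npy",s,allow_pickle=True);print(s["t"],s["tcp_pos"],s["contact_force"])
bot.move_ptp(np.array([535,50,200.]),q(np.radians(-62)))
s=bot.read_state();im=bot.camera("wrist");cv2.imwrite("pics/w_key.png",im[...,::-1]);np.save("s_key.npy",s,allow_pickle=True);print(s["t"],s["tcp_pos"],s["contact_force"])
E
python3 -c "
import cv2,numpy as np
a=cv2.imread('pics/w_lock.png');b=cv2.imread('pics/w_key.png');cv2.imwrite('pics/w2.png',cv2.resize(np.hstack([a[:,60:460],b[:,60:460]]),(800,384)))"
```

```text
2.5167 [593.68 330.97 260.32] [-0.18  0.43  0.05]
3.6917 [535.92  51.   200.56] [-0.46  0.5  -0.19]
```

View pics/w2.png

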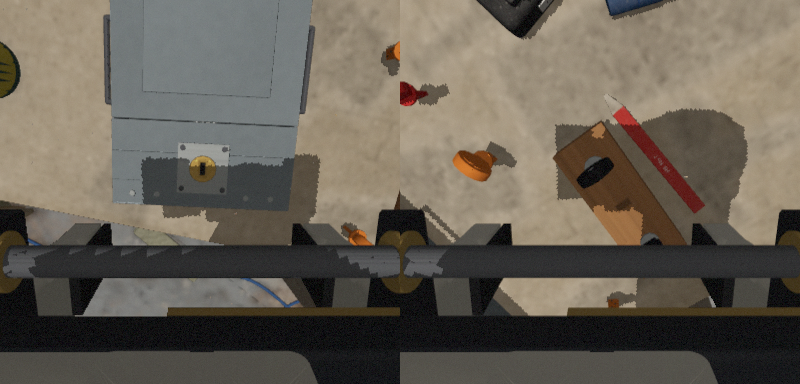

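The left half shows the lock at about (262,168) in full-picture pixels, with the locker nearly aligned. The right half shows the large black key at about (254,172) and the block's row at −28°, so the tool x axis should be at −118°, not −62°. I'll look at the key again with that yaw and measure the lock.

Run:
```python
from h import *
np.set_printoptions(precision=2,suppress=True)
s=np.load("s_lock.npy",allow_pickle=True).item();im=cv2.imread("pics/w_lock.png")
hsv=cv2.cvtColor(im,cv2.COLOR_BGR2HSV);m=((hsv[...,0]>12)&(hsv[...,0]<30)&(hsv[...,1]>120)&(hsv[...,2]>40)).astype(np.uint8);m[:130]=0;m[205:]=0;m[:,:230]=0;m[:,300:]=0
c=max(cv2.findContours(m,0,2)[0],key=cv2.contourArea);h=cv2.convexHull(c);(u,v),r=cv2.minEnclosingCircle(h)
print("brass",u,v,r,plane("wrist",(u,v),83,s), "diam",np.linalg.norm(plane("wrist",(u-r,v),83,s)-plane("wrist",(u+r,v),83,s)))
g=hsv[...,2];k=((g<35)).astype(np.uint8);mk=np.zeros_like(k);cv2.circle(mk,(int(u),int(v)),int(r-2),1,-1);k&=mk
p=np.argwhere(k)[:,::-1].astype(np.float32);print("slot",len(p),p.mean(0),plane("wrist",p.mean(0),83,s))
W=np.array([plane("wrist",x,83,s)[:2] for x in p]);w,V=np.linalg.eigh(np.cov(W.T));print("slot axis",np.degrees(np.arctan2(*V[::-1,1])),np.sqrt(w*12))
# groove line and locker front edge
for nm,ps,z in(("sides",[(172,5),(174,200)],80),("front strip",[(172,117),(353,126)],80)):
  a,b=[plane("wrist",x,z,s)[:2] for x in ps];print(nm,np.degrees(np.arctan2(*(b-a)[::-1])))
cv2.imwrite("pics/lk.png",cv2.resize(im[100:220,160:380],None,fx=3.6,fy=3.6,interpolation=2))
bot.move_ptp(np.array([547,44,190.]),q(np.radians(-118)))
s=bot.read_state();im=bot.camera("wrist");cv2.imwrite("pics/w_key2.png",im[...,::-1]);np.save("s_key2.npy",s,allow_pickle=True);print(s["tcp_pos"],s["contact_force"])
a=cv2.imread("pics/lk.png");b=im[...,::-1][80:260,150:370];b=cv2.resize(b,None,fx=2,fy=2)
o=np.zeros((600,800,3),np.uint8);a=cv2.resize(a,(440,240));o[:240,:440]=a;o[240:,:440]=b;cv2.imwrite("pics/v5.png",o)
```

```text
brass 262.11236572265625 168.73033142089844 13.003385543823242 [596.57 330.05  83.  ] diam 25.57467920294247
slot 48 [261.96 169.42] [595.97 330.4   83.  ]
slot axis 161.30953273889037 [ 4.61 10.24]
sides 159.03096304134417
front strip -110.776311729876
[547.25  44.6  189.93] [ 0.31 -0.46 -0.31]
```

View pics/v5.png

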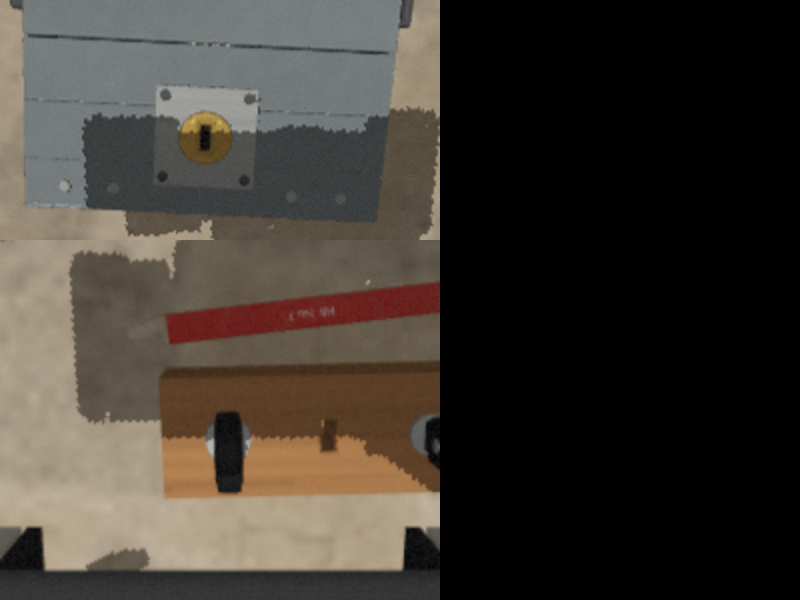

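The upper crop shows the keyway at (205,137), with the locker's front edge tilted about 2.4°, giving a locker x of about −20.5°. The lower crop shows the large key head at (229,452), and the block's edges are tilted about −1.5°.

Run:
```python
from h import *
np.set_printoptions(precision=2,suppress=True)
s=np.load("s_key2.npy",allow_pickle=True).item();im=cv2.imread("pics/w_key2.png")
g=im.max(2);m=(g<45).astype(np.uint8);m[:150]=0;m[215:]=0;m[:,:245]=0;m[:,285:]=0
n,l,stt,cc=cv2.connectedComponentsWithStats(m);i=1+np.argmax(stt[1:,4]);x,y,w,h,a=stt[i];print(stt[i],cc[i])
u,v=x+w/2-.5,y+h/2-.5;K=plane("wrist",(u,v),72,s);print("key",K)
e=[plane("wrist",(u,y+d),72,s) for d in(0,h-1)];print("width",np.linalg.norm(e[0]-e[1]))
# rear & front block edges on top plane
f=[plane("wrist",(150+a/2,80+(b-240)/2),45,s)[:2] for a,b in((165,498),(440,492),(162,375),(440,364))]
for a,b in((0,1),(2,3)):print("row angle",np.degrees(np.arctan2(*(f[b]-f[a])[::-1])))
# collar: grey bright disc at z 45..: slot centre check
print("block width",np.linalg.norm(f[0]-f[2]))
# locker front edge
s2=np.load("s_lock.npy",allow_pickle=True).item()
a,b=[plane("wrist",(160+p[0]/2,100+p[1]/2),80,s2)[:2] for p in((25,207),(378,222))];d=b-a;print("locker x yaw",np.degrees(np.arctan2(d[1],d[0]))+90,np.linalg.norm(d))
a,b=[plane("wrist",(160+p[0]/2,100+p[1]/2),80,s2)[:2] for p in((25,37),(390,52))];d=b-a;print("locker x yaw",np.degrees(np.arctan2(d[1],d[0]))+90)
```

```text
[257 166  14  40 510] [263.86 185.29]
key [545.93  45.55  72.  ]
width 32.824074272339374
row angle 153.44847966490846
row angle 154.40225363749292
block width 56.25781284071041
locker x yaw -20.50850032391098 180.30941201976557
locker x yaw -20.29235899745784
```

Run:
```python
from h import *
np.set_printoptions(precision=2,suppress=True)
Q=q(np.radians(-116.1));K=np.array([545.9,45.5])
bot.move_gripper(40,50)
bot.move_ptp(np.array([*K,130.]),Q)
bot.line_to(np.array([*K,57.]),80); s=bot.read_state();print(s["t"],s["tcp_pos"],s["contact_force"])
bot.move_gripper(5,50);s=bot.read_state();print(s["width"],s["finger_force"],s["tcp_pos"],s["contact_force"],s["moment"])
bot.line_to(np.array([*K,110.]),60);s=bot.read_state();print(s["t"],s["width"],s["tcp_pos"],s["contact_force"])
bot.line_to(np.array([*K,190.]),150);s=bot.read_state();im=bot.camera("wrist");np.save("s_h.npy",s,allow_pickle=True)
cv2.imwrite("pics/held.png",im[...,::-1]);print(s["t"],s["width"],s["tcp_pos"],s["contact_force"],s["moment"])
```

```text
7.0583 [546.28  45.64  57.47] [-0.13 -1.15  0.05]
9.540304518424888 50.000174045562744 [545.95  45.53  57.08] [-0.58  0.7   0.85] [0.14 0.07 0.03]
8.6917 9.887023645394114 [545.62  45.39 109.63] [-0.36 -0.75 -0.54]
9.375 9.751669296989252 [545.27  45.42 189.04] [-0.13 -0.67 -1.66] [ 0.09 -0.07 -0.05]
```

View pics/held.png

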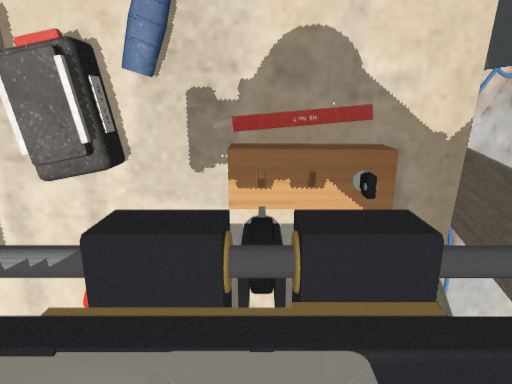

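The key is held square. Its blade tip is at (262,207) and should project to about (262,206), so it is centred in the grip. I'll move to the lock and begin insertion with force checks.

```bash
cat > ins.py <<'E'
from h import *
np.set_printoptions(precision=1,suppress=True)
L=np.array([596.4,330.15]);Y=np.radians(-20.4)
ex=np.array([np.cos(Y),np.sin(Y)]);ey=np.array([-np.sin(Y),np.cos(Y)])
def st(z,tag=""):
    s=bot.read_state();f=s["contact_force"];p=s["tcp_pos"]
    print(f"{tag}{s['t']:.1f} cmd {z:.1f} z {p[2]:.1f} off {(p[:2]-L)@ex:.1f},{(p[:2]-L)@ey:.1f} Fx {f[:2]@ex:.1f} Fy {f[:2]@ey:.1f} Fz {f[2]:.1f} M {s['moment']}")
    return s
def go(dx,dy,z,v=20,yaw=0): bot.line_to(np.array([*(L+dx*ex+dy*ey),z]),v,q(Y+np.radians(yaw)))
E
python3 - <<'E'
from ins import *
bot.move_gripper(5,60)
bot.move_ptp(np.array([*L,180.]),q(Y)); st(180)
go(0,0,130,60);bot.pause(.2);st(130)
for z in np.arange(127,94,-1.5):
    go(0,0,z,15);s=st(z)
    if s["contact_force"][2]>18: break
E
```

```text
10.8 cmd 180.0 z 179.8 off 0.2,-0.6 Fx 0.4 Fy 0.3 Fz -0.9 M [-0.  0. -0.]
12.0 cmd 130.0 z 130.5 off 0.1,0.2 Fx -0.2 Fy -0.4 Fz -0.2 M [-0.  0.  0.]
12.4 cmd 127.0 z 126.8 off -0.1,-0.1 Fx -0.6 Fy -0.7 Fz -0.1 M [-0. -0. -0.]
12.6 cmd 125.5 z 125.3 off -0.0,-0.1 Fx -0.1 Fy -0.3 Fz -0.9 M [-0.1  0.  -0. ]
12.9 cmd 124.0 z 123.8 off -0.0,-0.1 Fx 1.6 Fy -0.7 Fz -0.9 M [-0.  0.  0.]
13.1 cmd 122.5 z 122.4 off -0.0,-0.1 Fx 0.2 Fy 0.7 Fz -0.0 M [ 0. -0.  0.]
13.4 cmd 121.0 z 120.9 off -0.0,-0.1 Fx 0.7 Fy 1.2 Fz -0.2 M [-0.  -0.   0.1]
13.6 cmd 119.5 z 119.3 off -0.1,-0.1 Fx -0.4 Fy -0.3 Fz -0.3 M [-0.1  0.  -0. ]
13.9 cmd 118.0 z 117.8 off -0.0,-0.0 Fx 0.5 Fy -0.4 Fz -0.5 M [-0.1  0.1 -0. ]
14.1 cmd 116.5 z 116.3 off -0.1,-0.1 Fx 0.4 Fy -0.8 Fz -0.3 M [-0.2  0.1 -0. ]
14.4 cmd 115.0 z 115.1 off 0.1,-0.0 Fx 0.8 Fy -0.8 Fz 0.3 M [-0.4 -0.  -0. ]
14.6 cmd 113.5 z 114.0 off 0.3,0.0 Fx 0.6 Fy -1.8 Fz 3.6 M [-0.8 -0.1  0. ]
14.9 cmd 112.0 z 112.2 off 0.2,0.0 Fx 0.7 Fy -1.6 Fz 2.6 M [-0.8 -0.2 -0. ]
15.1 cmd 110.5 z 110.0 off -0.2,-0.0 Fx 0.8 Fy 0.3 Fz 1.2 M [-0.3 -0.2 -0. ]
15.4 cmd 109.0 z 108.5 off -0.2,-0.0 Fx 1.6 Fy -0.2 Fz 0.3 M [-0.3 -0.2  0. ]
15.6 cmd 107.5 z 107.2 off -0.1,0.0 Fx 1.0 Fy -0.9 Fz -1.2 M [-0.3 -0.2  0. ]
15.9 cmd 106.0 z 105.8 off -0.0,-0.1 Fx 0.5 Fy -0.4 Fz -0.4 M [-0.3 -0.2  0. ]
16.1 cmd 104.5 z 104.4 off 0.0,-0.0 Fx 0.6 Fy 0.1 Fz 0.2 M [-0.4 -0.2 -0. ]
16.4 cmd 103.0 z 103.2 off 0.1,0.0 Fx 0.5 Fy -1.4 Fz 2.5 M [-0.7  0.  -0. ]
16.6 cmd 101.5 z 102.1 off 0.3,0.0 Fx 0.6 Fy -2.9 Fz 4.8 M [-1.   0.1 -0. ]
16.9 cmd 100.0 z 100.5 off 0.3,-0.0 Fx 1.1 Fy -2.2 Fz 5.0 M [-1.1 -0.1 -0. ]
17.1 cmd 98.5 z 98.6 off 0.2,-0.0 Fx 0.8 Fy -1.9 Fz 3.6 M [-1.  -0.2 -0.1]
17.4 cmd 97.0 z 96.7 off -0.1,-0.0 Fx 2.0 Fy -2.1 Fz 1.8 M [-0.8 -0.3 -0.1]
17.6 cmd 95.5 z 95.2 off -0.1,-0.0 Fx 1.7 Fy -1.7 Fz 1.1 M [-0.8 -0.2 -0. ]
```

Both wafers were passed at the expected depths. I'll push to seat the collar.

Run:
```python
from ins import *
for z in np.arange(94.5,88,-.75):
    go(0,0,z,10);bot.pause(.15);s=st(z)
    if s["contact_force"][2]>15: break
im=bot.camera("wrist");cv2.imwrite("pics/in.png",im[...,::-1]);cv2.imwrite("pics/in_s.png",bot.camera("scene")[...,::-1])
a=cv2.resize(cv2.imread("pics/in.png")[130:310,150:370],(440,360));b=cv2.resize(cv2.imread("pics/in_s.png")[100:220,200:320],(360,360),interpolation=2);cv2.imwrite("pics/v7.png",np.hstack([a,b]))
```

```text
18.0 cmd 94.5 z 95.1 off -0.0,0.0 Fx -0.5 Fy -2.5 Fz 7.5 M [-1.   0.5 -0. ]
18.4 cmd 93.8 z 94.9 off -0.0,-0.0 Fx -2.4 Fy -3.7 Fz 9.0 M [-1.3  1.2 -0. ]
18.8 cmd 93.0 z 95.0 off 0.1,0.0 Fx -3.9 Fy -4.4 Fz 13.5 M [-1.4  1.9 -0. ]
19.2 cmd 92.2 z 94.9 off 0.0,0.1 Fx -4.8 Fy -5.8 Fz 18.9 M [-1.7  2.6 -0. ]
```

View pics/v7.png

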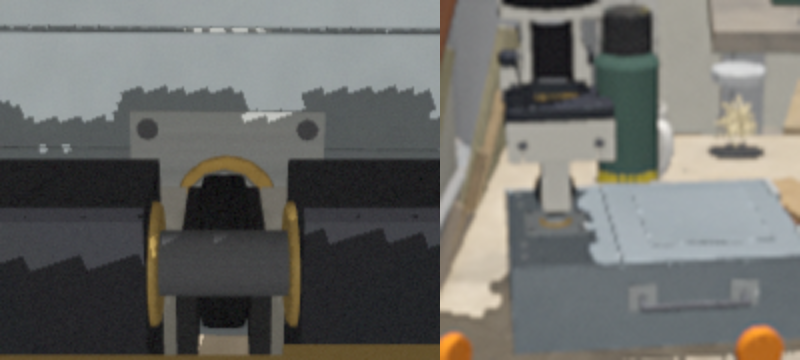

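The stop at z = 95.0 is the predicted home height, and the crops show the collar down on the brass face. Next I'll turn it clockwise with a light push.

Run:
```python
from ins import *
bot.pause(.3)
for a in range(8,97,8):
    go(0,0,93.3,10,-a)
    s=bot.read_state()
    print(a,np.degrees(R.from_quat(s["eef_rot"]).as_euler('zyx')[0]),"t %.1f w %.1f z %.1f"%(s["t"],s["width"],s["tcp_pos"][2]),s["contact_force"],"Mz %.3f"%s["moment"][2])
    if abs(s["moment"][2])>.6 or np.linalg.norm(s["contact_force"])>35: break
bot.pause(.3);st(93.3)
im=bot.camera("scene");cv2.imwrite("pics/t_s.png",im[...,::-1]);cv2.imwrite("pics/t_w.png",bot.camera("wrist")[...,::-1])
a=cv2.resize(cv2.imread("pics/t_w.png")[130:310,150:370],(440,360));b=cv2.resize(cv2.imread("pics/t_s.png")[130:250,200:320],(360,360),interpolation=2);cv2.imwrite("pics/v8.png",np.hstack([a,b]))
```

```text
8 28.402419322958902 t 19.9 w 9.7 z 94.9 [-4.2 -3.9 13. ] Mz 0.025
16 36.40216204186418 t 20.2 w 9.6 z 95.0 [-3.  -3.2 12.3] Mz 0.056
24 44.400441754054924 t 20.5 w 9.7 z 95.0 [-2.8 -3.5 12. ] Mz 0.003
32 52.40018521147629 t 20.8 w 9.6 z 95.0 [-3.5 -3.7 12.3] Mz 0.032
40 60.39814524025512 t 21.1 w 9.7 z 95.0 [-3.2 -3.8 12.7] Mz 0.055
48 68.40179107789089 t 21.4 w 9.9 z 95.0 [-4.  -3.  11.9] Mz 0.099
56 76.39980369999448 t 21.7 w 9.8 z 95.0 [-3.4 -4.4 12.5] Mz 0.055
64 84.40740880577322 t 22.0 w 9.7 z 95.0 [-3.8 -3.  13.2] Mz -0.030
72 92.39981481660534 t 22.2 w 9.4 z 95.0 [-2.7 -3.8 12.8] Mz 0.069
80 100.39573991290581 t 22.5 w 9.5 z 95.0 [-2.3 -3.8 12.5] Mz 0.095
88 108.39547102431087 t 22.8 w 9.4 z 95.0 [-2.9 -3.  11.7] Mz 0.109
96 116.39625675184709 t 23.1 w 9.5 z 95.0 [-2.5 -3.1 12.2] Mz 0.080
23.4 cmd 93.3 z 95.0 off 0.3,0.1 Fx -1.9 Fy -4.5 Fz 11.6 M [-1.4  1.2  0.1]
```

View pics/v8.png

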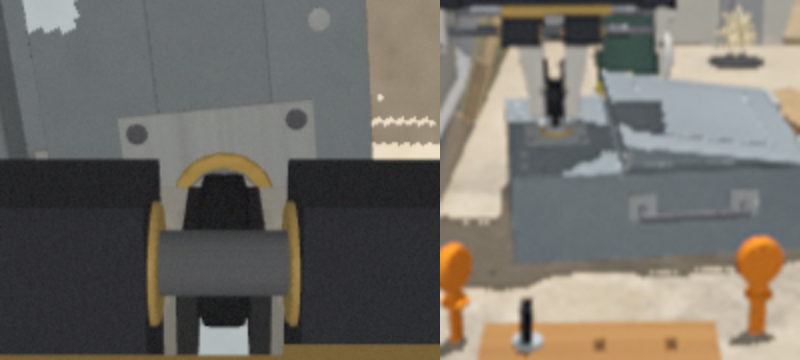

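The lid has sprung up, the key is still square in the fingers and held home, and the small key is undisturbed in its slot. Handing in.

```bash
python3 -c "
from plant import bot
s=bot.read_state();print(s['t'],s['width'],s['finger_force'],s['contact_force']);print(bot.close_job())"
```

```text
23.525 9.629731283794271 60.006548166275024 [-2.51973514 -3.87869485 10.95908797]
the job is handed in; nothing more can be done
None
```

I handed the job in after 23.5 s: the large key is fully home and turned about 90° clockwise, the lid has sprung up, the gripper is still holding the key there, and the small key is still in its block; the hand-in returned no verdict.

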